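# Register a filter cell on a tilted stage and hold it flush

### The arm

A 6-joint arm with a two-finger parallel gripper is mounted at the origin on the work surface. World frame = base frame: x ahead of the robot, y to its left, z up, the work surface at z = 0. Lengths are in m, angles in rad, forces in N, time in s.
With the tool pointing down it reaches from about 0.4 to 0.825 m from the base axis. Payload 7 kg.
Tool frame: the origin (TCP) lies on the mounting face of the last link; the fingertips stand 178 mm ahead of it and the grasp point (between the pads) lies arm.grip_depth ahead of it (arm.grip_depth is the distance from the TCP to the grasp point, in m); z points along the fingers, y is the direction in which the jaws open and shut (so a half turn about z gives the same grasp; the last joint's range is limited). The gripper opens to 88 mm and grips with 3 to 60 N. Pads are 19 mm wide; open, the fingers measure 130 mm over their backs; the gripper's body (78 mm by 193 mm) begins 47 mm behind the grasp point.
Start: joints at [-0.851, 0.359, 0.012, 0, -1.224, -0.288], TCP at [0.282, -0.613, 0.405] pointing down, gripper open.
Joint ranges: [-3.07, 3.07], [-1.43, 2.12], [-1.02, 1.25], [-3.03, 1.67], [-3.05, -0], [-3.03, 3.03]. Speed limits (rad/s): [2.39, 2.39, 3.01, 3.14, 3.14, 3.14].

### API

Orientations are given as [roll, pitch, yaw] about the fixed x, y, z axes, in that order (R = Rz(yaw) Ry(pitch) Rx(roll)).
In Python, from station import arm gives the robot as it stands.
- The arm moves only by the tool carry_out, never from a script. Its argument "targets" is a list that holds one entry, the list of rows, each a list of 7 numbers: the turn, a rotation vector about the tool's x, y, z in units of 8 degrees (1.0 is 8 degrees), then the shift along the tool's x, y, z in units of 2.5 cm (1.0 is 2.5 cm), then the opening, from -1 (shut) to 1 (fully open). A call has 1 to 20 rows; each row shifts and turns the commanded pose from where the row before left it, along the tool's axes as they then stand; what a row does not reach is not made up. A row lasts 1/8 s, in which the tool goes at most 62.5 mm and 10.7 degrees, less where a joint would pass 70% of its speed; a pose out of reach is approached as far as the arm can. A call with a number of a shift or a turn outside -1 to 1 is refused whole. A call with a gripper value outside its range is refused whole. The fingers move at their own pace and stop on an object; "squeeze" is the grip in N (left out, the last holds). Time passes only in rows, so rows that do not move let the fingers close. It gives the time, the measured TCP pose, the force and the opening at its end, in the units of the state.
- arm.get_state(): the state, without advancing time (a new reading comes with each control period).
- arm.grab_frame(name): name is "side" or "top"; returns (picture, depth): 480x640x3 uint8, red, green, blue; 480x640 float32, m along the optical axis (not along the pixel's ray), 0 where there is no reading.
- arm.camera_model(name): a dict with "camera_matrix" (3x3 intrinsics, pixels), "world_from_camera" (4x4, takes a point from camera to world coordinates). Camera axes: x right, y down, z forward; pixel columns grow to the right and rows downward; lengths in m; the calibration is good to about 2 mm. A picture is of the moment at which its call begins. camera_model takes no time and is no camera call.
- arm.job_done(): hands the job in, once; it reports no verdict.
Trained networks look in the newest picture that a camera, given by its name, has taken for a name from the list of things; names that differ only in an ending like _2 or _b are one class to them, and where a whole thing is asked for, a point or a joint stands for the part that bears it (a point fixed in the world has none). Each returns a list of dicts, best first, with "conf" (0 to 1); they miss things now and then, are a little off and sometimes report something else, mostly with a low value. They report only what shows in the picture. A call takes as long as a camera call. They do not tell look-alikes from the thing itself.
- arm.spot_in(camera, query): "point" ([row, column] in pixels, amid what is visible of it).
- arm.landmark_of(camera, query): "point" ([row, column] in pixels: a listed point, or the origin of a listed thing).
The state is a dict: "t": time; "q": joint angles; "qd": joint speeds; "joint_efforts": joint torques, N m; "eef_pos": TCP position; "ee_rot": TCP orientation; "force": force on the tool from outside, world axes, zero at the start; "moment": the same for the moment, N m; "width": finger opening in m.
Only numpy, scipy, OpenCV 4.12 (cv2) and the standard library are available. Lean on these libraries where they do the work, as an engineer would, in place of code of your own. Each camera call takes 0.05 s, during which the arm holds its last target.

### The job

Pick up the filter cell by its fin, tilt it to the slope of the stage's grey platen and lay it flush on the platen about a finger's breadth uphill of the black stop bar, centred on the bar and with its long edge square to it. Keeping it flush, slide it gently downhill until you feel its long edge seat against the stop bar. Finish there, still gripping the fin and pressing the cell flat on the platen with about 10 N: do not let go, do not shift the stage's settings, and leave the other things on the bench alone.

Things in the scene. Friction and masses are not known exactly. Their poses are not given: they have to be found in the camera images.
- cell_fin (a point): Grasp centre of the filter cell, a loose aluminium part (0.1 to 0.2 kg) lying fin up on the bench: plate 56 mm (x) by 96 mm (y) by 8 mm with two round teal windows; on the middle of its back a fin 32 mm long (x), 12 mm thick (y), rising from 8 to 52 mm above the underside. This point is in the fin, 32 mm above the underside's centre. z: out of the finned side. A half turn about z changes nothing.
- cell_foot (a point): Centre of the same cell's flat underside, 32 mm below cell_fin along the cell's z. Same axes. Either 96 mm edge may go to the stop.
- platen: Sloped face of the stage: flat grey plate 120 mm (x) by 116 mm (y), 8 mm thick, stiffly locked at a slope of 0.17 to 0.45 rad that differs each time, its low edge facing the robot. Origin: middle of the low edge, on the upper surface, 32 mm above the bench. x runs uphill along the face, y across it, z is the face's outward normal.
- platen_crest (a point): Middle of the platen's high edge, on the upper surface, 120 mm uphill of the platen's origin; same axes.
- stage: The platen's fixed base: black block 140 by 140 by 12 mm with two cheeks beside the platen's low end, up to 37 mm high. Origin under its centre on the bench; the platen rises towards its +x.
- stop: Black stop bar clamped across the platen near its low end, square to the slope: 8 mm along it, 70 mm wide, 7 mm high. Origin: middle of its uphill edge, at the platen's surface, 10 to 30 mm uphill of the low edge (differs each time); axes as the platen's. A seated cell has its centre 28 mm uphill of this origin. It stands a push of 25 N.
- lens_tube: Bystander: black lens tube standing upright, 45 mm across, 62 mm high, origin under its centre. Not to be moved.
- driver: Bystander: screwdriver with grey handle, 170 mm long, lying along its x on the bench. Not to be moved.
- clamp: Bystander: stepped aluminium clamp block 70 by 30 by 30 mm, origin under its centre. Not to be moved.
Things that resemble listed ones, but are neither listed nor needed, are in the scene too. What is shaped like the part that bears cell_fin but orange or purple is not meant. Leave any red look-alike of the stage alone.

How it is judged:
By the outcome, as a careful person would: the job done as asked, in the order asked, and still so for the second after the job is handed in, while the arm keeps its last pose, push and grip.
It also fails if it takes over 54 s, if anything falls off the work surface, if the arm or the gripper's body presses on something with over 40 N, if the wrist force passes 120 N, or if a joint passes its speed limit or range.

## Working session

There is one attempt and no reset: what is moved stays moved. The work goes in short steps, Python scripts to look and compute and a tool call to move; the robot and the scene stay as the last step left them, time stands still between calls to the robot, and variables do not carry over. Pictures are saved under pics/ and viewed, and the job is handed in when it is done.

Besides the shell and the picture viewer there is one more tool, called by a JSON object that holds its "name" and its "arguments", one argument or row to a line. carry_out: Moves the arm, as the interface text tells. Its arguments: {"type":"object","properties":{"targets":{"type":"array"},"squeeze":{"type":"number"}},"required":["targets"]}

```bash
ls; mkdir -p pics
python3 - <<'E'
from station import arm
import cv2,numpy as np
print(arm.get_state(), arm.grip_depth)
for n in("side","top"):
    p,d=arm.grab_frame(n); cv2.imwrite(f"pics/{n}0.png",p[:,:,::-1]); np.save(f"pics/{n}0.npy",d); np.save(f"pics/{n}0rgb.npy",p)
    print(n,arm.camera_model(n))
    for q in("cell_fin","platen","stop","platen_crest","cell_foot","stage"):
        print(q,arm.landmark_of(n,q))
E
```

```text
pics
{'t': 0.0, 'q': array([-8.50909891e-01,  3.59403474e-01,  1.10509508e-02, -3.64289267e-04,
       -1.22411310e+00, -2.88078086e-01]), 'qd': array([-0.00261371, -0.00153156,  0.00054149, -0.00076484, -0.00070465,
       -0.00105869]), 'joint_efforts': array([ 2.57802158e-04, -5.82718098e+01,  2.93056977e+01,  6.99683100e+00,
        6.87731575e-03, -1.87558030e-04]), 'eef_pos': array([ 0.28240031, -0.61286704,  0.40370572]), 'ee_rot': array([ 3.13989484e+00, -1.45972533e-04, -2.70990824e+00]), 'force': array([-0.05924339, -0.80972787, -0.08076586]), 'moment': array([ 0.05230072, -0.00637355, -0.00326814]), 'width': 0.0876884162278354} 0.1593
side {'camera_matrix': array([[457.26679362,   0.        , 321.63277252],
       [  0.        , 457.26679362, 251.52557734],
       [  0.        ,   0.        ,   1.        ]]), 'world_from_camera': array([[-0.9420612 , -0.1808014 ,  0.28254478,  0.30200455],
       [-0.33494449,  0.55283021, -0.76301438,  0.82983497],
       [-0.01824522, -0.81344306, -0.58135832,  0.68834103],
       [ 0.        ,  0.        ,  0.        ,  1.        ]])}
c
[... 878 characters left out ...]
0130803, -0.15182955, -0.98840583,  1.10574269],
       [ 0.        ,  0.        ,  0.        ,  1.        ]])}
cell_fin [{'point': [247.8, 176.4], 'conf': 0.96}, {'point': [294.1, 254.2], 'conf': 0.77}, {'point': [231.5, 235.6], 'conf': 0.65}]
platen [{'point': [353.2, 403.0], 'conf': 0.92}, {'point': [249.9, 381.0], 'conf': 0.74}]
stop [{'point': [347.0, 400.0], 'conf': 0.69}, {'point': [246.9, 380.8], 'conf': 0.48}]
platen_crest [{'point': [297.4, 380.0], 'conf': 0.66}]
cell_foot [{'point': [296.3, 254.8], 'conf': 0.72}, {'point': [232.7, 239.8], 'conf': 0.71}, {'point': [247.9, 180.5], 'conf': 0.61}]
stage [{'point': [325.4, 385.9], 'conf': 0.88}, {'point': [229.0, 377.2], 'conf': 0.78}]
```

View pics/top0.png

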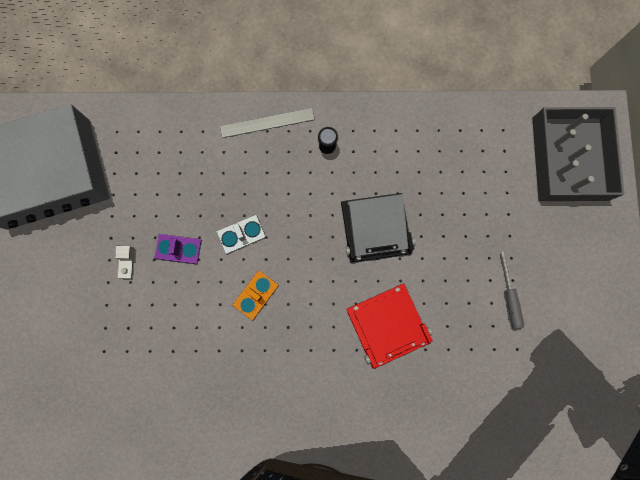

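View pics/side0.png

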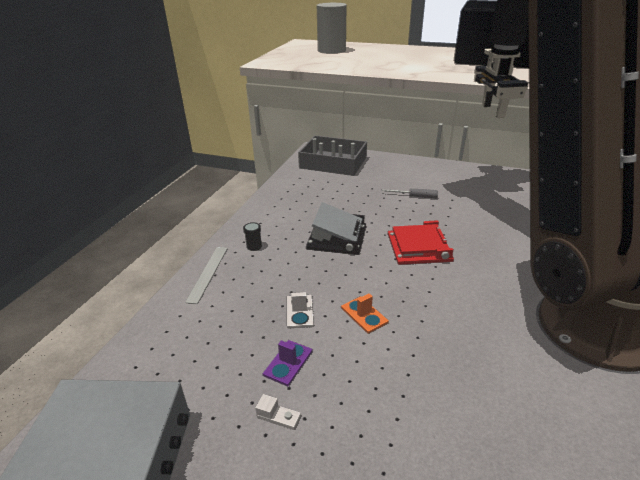

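The top picture shows three cells: silver at about (row 234, col 241), purple at (248,177) and orange at (295,255). It also shows the black stage with a grey platen at (228,378) and a red look-alike at (325,390). The silver cell and the grey stage fit the description, so I'll confirm them in enlarged crops and measure.

```bash
cat > h.py <<'E'
import numpy as np,cv2
from station import arm
def load(n,k): return np.load(f"pics/{n}{k}rgb.npy"),np.load(f"pics/{n}{k}.npy")
def grab(n,k):
    p,d=arm.grab_frame(n); cv2.imwrite(f"pics/{n}{k}.png",p[:,:,::-1]); np.save(f"pics/{n}{k}.npy",d); np.save(f"pics/{n}{k}rgb.npy",p); return p,d
def cloud(n,d):
    m=arm.camera_model(n);K=m["camera_matrix"];T=m["world_from_camera"]
    v,u=np.mgrid[:480,:640]
    P=np.stack([(u-K[0,2])/K[0,0]*d,(v-K[1,2])/K[1,1]*d,d],-1)
    return P@T[:3,:3].T+T[:3,3]
def proj(n,X):
    m=arm.camera_model(n);K=m["camera_matrix"];T=np.linalg.inv(m["world_from_camera"])
    c=np.asarray(X)@T[:3,:3].T+T[:3,3]; p=c@K.T; return p[...,:2]/p[...,2:]
def ray(n,u,v,z):
    m=arm.camera_model(n);K=m["camera_matrix"];T=m["world_from_camera"]
    r=T[:3,:3]@np.linalg.solve(K,[u,v,1.]); o=T[:3,3]; return o+r*(z-o[2])/r[2]
E
python3 - <<'E'
from h import *
a,d=load("top",0);b,e=load("side",0)
A=cv2.resize(a[205:265,205:275],None,fx=5.7,fy=5.7,interpolation=2)
B=cv2.resize(a[185:270,330:420],None,fx=4.4,fy=4.4,interpolation=2)
C=cv2.resize(b[280:340,270:340],None,fx=5.7,fy=5.7,interpolation=2)
D=cv2.resize(b[195:260,295:380],None,fx=4.6,fy=4.6,interpolation=2)
im=np.zeros((760,800,3),np.uint8)
for i,(X,r,c) in enumerate([(A,0,0),(B,0,400),(C,380,0),(D,380,400)]):
    h,w=X.shape[:2]; h=min(h,380);w=min(w,400); im[r:r+h,c:c+w]=X[:h,:w]
cv2.imwrite("pics/crop0.png",cv2.resize(im[:,:,::-1],(630,600)))
P=cloud("top",d);S=cloud("side",e)
print("bench z",np.median(P[300:340,200:300,2]),np.median(S[330:360,400:440,2]))
np.set_printoptions(precision=4,suppress=True,linewidth=200)
# silver cell: points above bench in window
for nm,Q,(r0,r1,c0,c1) in(("top",P,(208,262,208,272)),("side",S,(285,335,280,320))):
    q=Q[r0:r1,c0:c1].reshape(-1,3)
    pl=q[(q[:,2]>.004)&(q[:,2]<.016)]; f=q[(q[:,2]>.04)&(q[:,2]<.065)]
    print(nm,"plate",len(pl),np.median(pl[:,2]),cv2.minAreaRect(pl[:,:2].astype(np.float32)*1000))
    print("fin",len(f),f.mean(0),cv2.minAreaRect(f[:,:2].astype(np.float32)*1000) if len(f)>3 else 0)
E
```

```text
bench z 0.0009711240196975668 0.0005106520657765512
top plate 1074 0.00856372506433034 ((605.34814453125, 158.6373291015625), (142.0885467529297, 121.06135559082031), 89.66255950927734)
fin 92 [0.6048 0.1546 0.0517] ((605.9476928710938, 155.39312744140625), (32.54411697387695, 12.21276569366455), 21.833248138427734)
side plate 607 0.008794882879556876 ((609.7896728515625, 146.5692596435547), (54.77736282348633, 135.1823272705078), 22.990880966186523)
fin 122 [0.6053 0.1596 0.0489] ((605.7432250976562, 157.95755004882812), (31.86728286743164, 14.505449295043945), 22.444013595581055)
```

View pics/crop0.png

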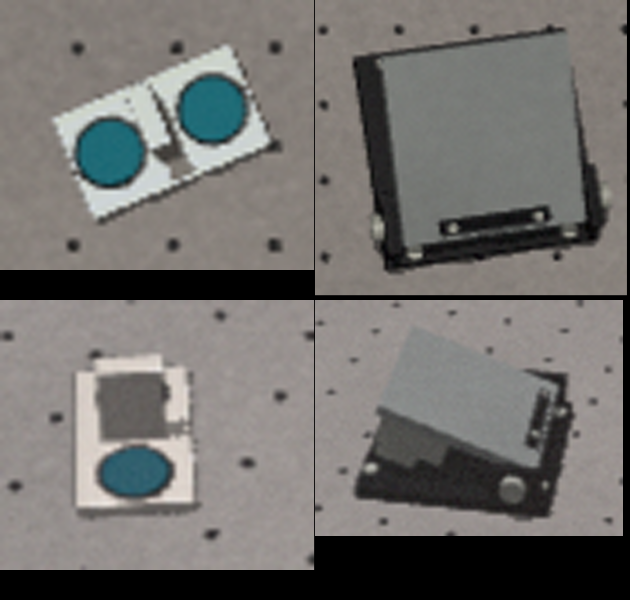

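```bash
cat > meas.py <<'E'
from h import *
np.set_printoptions(precision=4,suppress=True,linewidth=200)
def pl_fit(q):
    m=np.ones(len(q),bool)
    for _ in range(8):
        c=q[m].mean(0); n=np.linalg.svd(q[m]-c,full_matrices=False)[2][2]; n*=np.sign(n[2]); r=(q-c)@n; m=abs(r)<max(.0015,2*np.median(abs(r[m])))
    return c,n,m,r[m].std()
E
python3 - <<'E'
from meas import *
for nm,(r0,r1,c0,c1),(s0,s1,t0,t1) in(("top",(208,262,208,272),(192,258,345,415)),("side",(285,335,280,320),(200,250,305,365))):
    a,d=load(nm,0);P=cloud(nm,d)
    a=a.astype(int)
    # cell plate: bright white or teal
    m=np.zeros((480,640),bool); m[r0:r1,c0:c1]=True
    R,G,B=a[...,0],a[...,1],a[...,2]
    cm=m&((R>175)|((G-R>30)))&(P[...,2]<.02)&(P[...,2]>.003)
    n,lab,st,ce=cv2.connectedComponentsWithStats(cm.astype(np.uint8));
    q=P[cm]; print(nm,"cell",len(q),cv2.minAreaRect(q[:,:2].astype(np.float32)*1000))
    m[:]=False; m[s0:s1,t0:t1]=True
    pm=m&(abs(R-G)<16)&(R>85)&(R<200)&(P[...,2]>.02)
    q=P[pm];c,n,i,sd=pl_fit(q)
    print("platen n",len(q),i.sum(),"c",c,"n",n,"slope",np.arccos(n[2]),"az",np.arctan2(-n[1],-n[0]),"sd",sd)
    q=q[i]; 
    x=np.array([-n[0],-n[1],0]);x/=np.linalg.norm(x);x=x*n[2]+np.array([0,0,np.hypot(n[0],n[1])]);y=np.cross(n,x)
    uv=np.stack([(q-c)@x,(q-c)@y],1).astype(np.float32)*1000
    rc=cv2.minAreaRect(uv);print("rect",rc, "centre", c+x*rc[0][0]/1e3+y*rc[0][1]/1e3, "x",x,"y",y)
    cv2.imwrite(f"pics/mask_{nm}.png",((pm|cm)*255).astype(np.uint8))
E
```

```text
top cell 732 ((606.085693359375, 155.86495971679688), (55.33821487426758, 94.92749786376953), 23.00465202331543)
platen n 2814 1238 c [ 0.6157 -0.1441  0.0662] n [0.6544 0.7558 0.0223] slope 1.548476033566332 az -2.284397579422424 sd 0.010614456454364837
rect ((494.80999755859375, -155.3245391845703), (173.3890838623047, 1086.338623046875), 73.17878723144531) centre [ 0.491  -0.0508  0.5609] x [-0.0146 -0.0169  0.9998] y [ 0.756  -0.6546  0.    ]
side cell 417 ((605.5874633789062, 157.34454345703125), (54.04584884643555, 96.35069274902344), 23.06960105895996)
platen n 1093 810 c [ 0.6204 -0.1433  0.0553] n [-0.342  -0.0481  0.9385] slope 0.3526307736972093 az 0.1397616821420224 sd 0.0007846779707705568
rect ((-4.471488952636719, -3.2819786071777344), (119.55540466308594, 123.26229095458984), 0.0931088849902153) centre [ 0.6167 -0.1472  0.0537] x [0.9293 0.1307 0.3454] y [-0.1393  0.9902  0.    ]
```

Run:
```python
from meas import *
N=[]
D={}
for nm,(s0,s1,t0,t1) in(("top",(196,242,352,402)),("side",(205,235,322,352))):
    a,d=load(nm,0);P=cloud(nm,d);a=a.astype(int);R,G,B=a[...,0],a[...,1],a[...,2]
    w=np.zeros((480,640),bool); w[s0:s1,t0:t1]=True
    pm=w&(abs(R-G)<16)&(R>70)&(P[...,2]>.03)&(P[...,2]<.1)
    c,n,i,sd=pl_fit(P[pm]); print(nm,pm.sum(),i.sum(),c,n,"slope",np.arccos(n[2]),"az",np.arctan2(-n[1],-n[0]),sd)
    # full platen: points near plane
    W=np.zeros((480,640),bool)
    if nm=="top":W[185:270,335:420]=True
    else: W[198:262,295:375]=True
    rr=(P-c)@n
    f=W&(abs(rr)<.003)&(P[...,2]>.02)&(R>70)
    x=np.array([-n[0],-n[1],0]);x/=np.linalg.norm(x);x=x*n[2]+np.array([0,0,np.hypot(n[0],n[1])]);y=np.cross(n,x)
    q=P[f];rc=cv2.minAreaRect((np.stack([(q-c)@x,(q-c)@y],1)*1000).astype(np.float32))
    print(" rect",rc,"centre",c+x*rc[0][0]/1e3+y*rc[0][1]/1e3,"x",x)
    # stop: dark, 3..9 mm above plane
    f=W&(rr>.004)&(rr<.0095)&(R<70)
    q=P[f]
    u=np.stack([(q-c)@x,(q-c)@y],1)*1000
    if len(q)>5: print(" stop",len(q),cv2.minAreaRect(u.astype(np.float32)),"med rr",np.median(rr[f]))
```

```text
top 2186 1190 [ 0.6279 -0.1461  0.058 ] [-0.3413 -0.0416  0.939 ] slope 0.3510040782902283 az 0.12138000013660565 0.0008147086875475307
 rect ((-12.911972045898438, -9.100006103515625), (120.69417572021484, 132.75563049316406), 0.8905951380729675) centre [ 0.617  -0.1566  0.0535] x [0.9321 0.1137 0.3438]
 stop 113 ((-67.33723449707031, -1.4206771850585938), (16.54553985595703, 136.89505004882812), 1.013404130935669) med rr 0.006495304406695735
side 789 580 [ 0.6215 -0.1457  0.0555] [-0.3437 -0.0493  0.9378] slope 0.35454837402240125 az 0.14235053026162112 0.0007950488079957042
 rect ((-5.2321319580078125, -6.0660247802734375), (120.4516830444336, 133.07730102539062), 0.2909926772117615) centre [ 0.6175 -0.1524  0.0536] x [0.9283 0.133  0.3472]
 stop 45 ((-60.19940185546875, 1.9332809448242188), (14.814996719360352, 138.29010009765625), 0.5767653584480286) med rr 0.006257629850624609
```

```bash
cat >> h.py <<'E'
AZ,SL=0.135,0.352
O=np.array([.617,-.147,.0535])
def fr(az=AZ,sl=SL):
    x=np.array([np.cos(az)*np.cos(sl),np.sin(az)*np.cos(sl),np.sin(sl)]);y=np.array([-np.sin(az),np.cos(az),0]);return x,y,np.cross(x,y)
def rect(nm,a,h=0.,O=O,s=4,L=75):
    x,y,z=fr()
    r,c=np.mgrid[0:2*L*s,0:2*L*s]
    X=O+(L-r/s)[...,None]/1e3*x+(L-c/s)[...,None]/1e3*y+h*z   # up=+x, left=+y
    p=proj(nm,X).astype(np.float32)
    return cv2.remap(a,p[...,0],p[...,1],cv2.INTER_CUBIC)
E
python3 - <<'E'
from h import *
from meas import *
ims=[]
for nm in("top","side"):
    a,_=load(nm,0)
    r=rect(nm,a)
    for k in range(0,600,40): 
        r[:, k]//=2; r[k]//=2
    ims.append(cv2.resize(r,(400,400),interpolation=cv2.INTER_AREA))
cv2.imwrite("pics/rect0.png",np.hstack(ims)[:,:,::-1])
E
```

```text
(no output)
```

View pics/rect0.png

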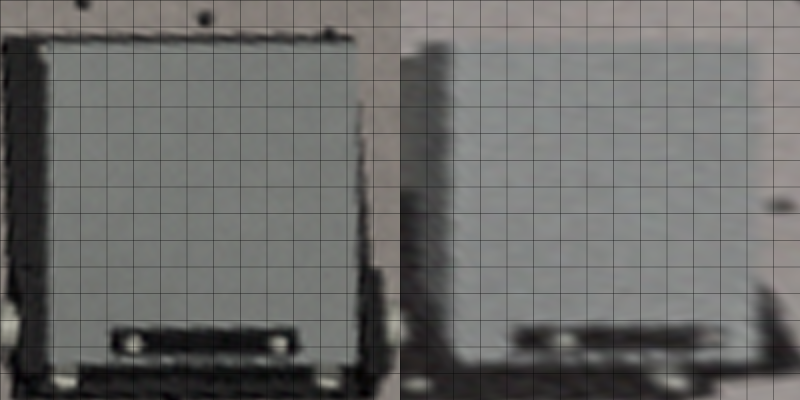

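Run:
```python
from meas import *
for nm in("top","side"):
    a,_=load(nm,0); g=cv2.GaussianBlur(rect(nm,a)[...,:].astype(np.float32).mean(2),(0,0),3); s=4;L=75
    def fit(vert,lo,hi,a0,a1,tag):
        # search strongest gradient between lo..hi (mm) along one axis for positions a0..a1
        pts=[]
        for t in np.arange(a0,a1,1.):
            k=int(round((L-t)*s)); line=g[k,:] if vert else g[:,k]
            gr=abs(np.gradient(line)); i0,i1=int((L-hi)*s),int((L-lo)*s)
            j=i0+np.argmax(gr[i0:i1]); pts.append((t,L-j/s))
        pts=np.array(pts); m=np.ones(len(pts),bool)
        for _ in range(5):
            f=np.polyfit(pts[m,0],pts[m,1],1); r=pts[:,1]-np.polyval(f,pts[:,0]); m=abs(r)<max(.4,2*np.median(abs(r)))
        print(nm,tag,"at0 %.2f slope %.4f mid %.2f n%d sd %.2f"%(f[1],f[0],pts[m,1].mean(),m.sum(),r[m].std()))
    fit(True,52,63,-45,50,"left(y+)"); fit(True,-63,-52,-20,50,"right(y-)")
    fit(False,54,64,-50,50,"top")
    fit(False,-66,-57,-50,50,"bottom")
    fit(False,-52,-43,-30,28,"stop uphill"); 
    fit(True,28,38,-56,-50,"stop y+");fit(True,-41,-30,-56,-50,"stop y-")
```

```text
top left(y+) at0 57.11 slope 0.0019 mid 57.11 n89 sd 0.18
top right(y-) at0 -60.43 slope -0.0073 mid -60.53 n69 sd 1.53
top top at0 60.64 slope 0.0039 mid 60.64 n100 sd 1.76
top bottom at0 -61.86 slope 0.0015 mid -61.86 n71 sd 0.39
top stop uphill at0 -48.05 slope 0.0022 mid -48.05 n55 sd 0.29
top stop y+ at0 32.05 slope -0.0286 mid 33.58 n6 sd 0.11
top stop y- at0 -32.40 slope 0.0000 mid -32.40 n5 sd 0.12
side left(y+) at0 56.72 slope -0.0004 mid 56.72 n77 sd 0.34
side right(y-) at0 -59.68 slope -0.0145 mid -59.98 n46 sd 0.86
side top at0 59.18 slope -0.0078 mid 59.23 n63 sd 0.33
side bottom at0 -60.88 slope -0.0081 mid -60.92 n72 sd 0.33
side stop uphill at0 -47.21 slope -0.0029 mid -47.20 n52 sd 0.23
side stop y+ at0 27.57 slope -0.0929 mid 32.54 n6 sd 0.21
side stop y- at0 -44.21 slope -0.1286 mid -37.33 n6 sd 0.17
```

```bash
cat > plan.py <<'E'
from h import *
from scipy.spatial.transform import Rotation as Ro
np.set_printoptions(precision=3,suppress=True,linewidth=200)
G=arm.grip_depth
def Rst(s): return Ro.from_euler('xyz',s["ee_rot"])
def down(yaw): return Ro.from_euler('xyz',[np.pi,0,yaw])
def tilt(az=AZ,sl=SL):  # tool x = -platen x (downhill), tool z=-platen z
    x,y,z=fr(az,sl); return Ro.from_matrix(np.stack([-x,np.cross(-z,-x),-z],1))
def delta(Rt,gp,s=None):
    s=s or arm.get_state(); R=Rst(s); p=np.array(s["eef_pos"])
    tcp=gp-G*Rt.as_matrix()[:,2]
    turn=np.degrees((R.inv()*Rt).as_rotvec())/8
    return turn, R.inv().apply(tcp-p)/.025, Rt.inv().apply(tcp-p)/.025   # units: turn, shift before turn, shift after turn
E
python3 - <<'E'
from plan import *
print(delta(down(.397-np.pi),np.array([.6058,.1563,.20])))
print(fr()); print(tilt().as_matrix())
x,y,z=fr(); print("stop",O-[0,0,.0003]-.0477*x-.001*y)
E
```

```text
(array([-0.   ,  0.   ,  0.249]), array([-24.625,  22.536,   1.815]), array([-23.826,  23.379,   1.816]))
(array([0.93 , 0.126, 0.345]), array([-0.135,  0.991,  0.   ]), array([-0.342, -0.046,  0.939]))
[[-0.93  -0.135  0.342]
 [-0.126  0.991  0.046]
 [-0.345 -0.    -0.939]]
stop [ 0.573 -0.154  0.037]
```

{"name": "carry_out", "arguments": {
  "targets": [
    [[0,0,0.25,0,0,0,1],[0,0,0,-0.5,0.5,0,1],[0,0,0,-1,1,0,1],[0,0,0,-1,1,0,1],[0,0,0,-1,1,0,1],[0,0,0,-1,1,0,1],[0,0,0,-1,1,0,1],[0,0,0,-1,1,0,1],[0,0,0,-1,1,0,1],[0,0,0,-1,1,0,1],[0,0,0,-1,1,0,1],[0,0,0,-1,1,0,1],[0,0,0,-1,1,0,1],[0,0,0,-1,1,0,1],[0,0,0,-1,1,0,1],[0,0,0,-1,1,0,1],[0,0,0,-1,1,0,1],[0,0,0,-1,1,0,1],[0,0,0,-1,0.9,0,1],[0,0,0,-1,0.9,0,1]]
  ]
}}

```text
t: 3.2
eef_pos: [0.5319, -0.0108, 0.4049]
ee_rot: [3.142, 0.001, -2.744]
force: [-0.2, -0.7, 0.1]
width: 0.0872
```

{"name": "carry_out", "arguments": {
  "targets": [
    [[0,0,0,-1,1,0,1],[0,0,0,-1,1,0,1],[0,0,0,-1,1,0,1],[0,0,0,-1,1,0,1],[0,0,0,-0.8,0.8,0,1],[0,0,0,-0.5,0.3,0,1],[0,0,0,0,0,0,1],[0,0,0,0,0,0,1]]
  ]
}}

```text
t: 4.2
eef_pos: [0.6048, 0.1559, 0.4046]
ee_rot: [-3.142, -0.0, -2.745]
force: [0.1, 0.5, -0.4]
width: 0.0872
```

Run:
```python
from plan import *
grab("top",1);
s=arm.get_state();print(s["t"],s["eef_pos"],s["ee_rot"],s["q"],s["force"])
print(delta(down(.397-np.pi),np.array([.6058,.1563,.032]),s))
```

```text
4.25 [0.605 0.156 0.405] [ 3.142 -0.    -2.745] [ 0.564  0.276 -0.106 -0.    -1.189 -1.739] [-0.485 -0.708 -0.49 ]
(array([ 0.   , -0.001, -0.006]), array([-0.047,  0.006,  8.539]), array([-0.046,  0.006,  8.539]))
```

{"name": "carry_out", "arguments": {
  "targets": [
    [[0,0,0,-0.05,0,1,1],[0,0,0,0,0,1,1],[0,0,0,0,0,1,1],[0,0,0,0,0,1,1],[0,0,0,0,0,1,0.6],[0,0,0,0,0,1,0.4],[0,0,0,0,0,1,0.2],[0,0,0,0,0,0.7,0],[0,0,0,0,0,0.5,0],[0,0,0,0,0,0.3,0],[0,0,0,0,0,0,0]]
  ]
}}

```text
t: 5.62
eef_pos: [0.6062, 0.1569, 0.192]
ee_rot: [-3.142, -0.0, -2.745]
force: [-0.1, -0.4, -0.2]
width: 0.0439
```

Run:
```python
from plan import *
p,d=grab("side",1);
cv2.imwrite("pics/side1c.png",cv2.resize(p[200:360,200:400],None,fx=4,fy=3.7)[:,:,::-1])
s=arm.get_state();print(s["t"],s["eef_pos"],s["ee_rot"],s["force"])
print(delta(down(.397-np.pi),np.array([.6058,.1563,.032]),s))
```

```text
5.675 [0.606 0.157 0.192] [-3.142  0.    -2.745] [ 0.242  1.407 -0.047]
(array([-0.001,  0.003,  0.   ]), array([ 0.035, -0.018,  0.048]), array([ 0.035, -0.018,  0.048]))
```

View pics/side1c.png

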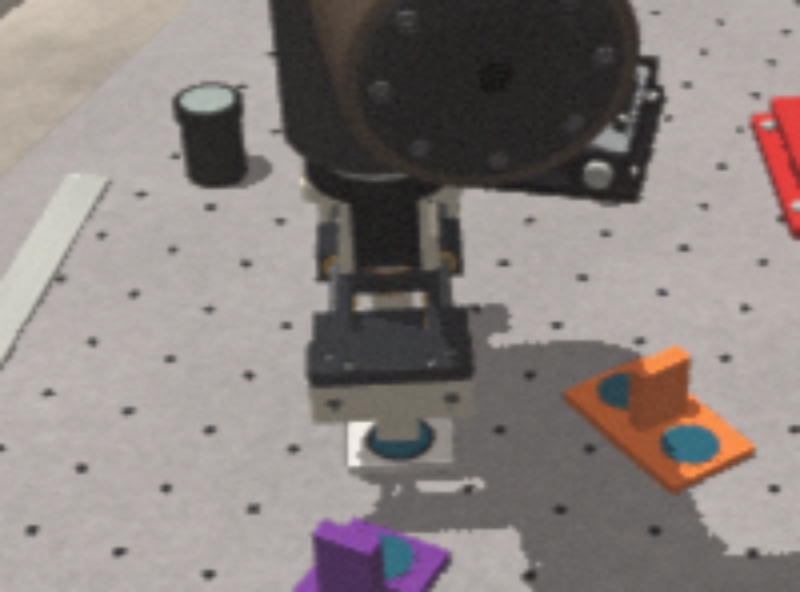

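The crop shows the fingers astride the silver cell's fin, with the purple and orange cells clear on either side. I'll close now.

{"name": "carry_out", "arguments": {
  "targets": [
    [[0,0,0,0,0,0,-1],[0,0,0,0,0,0,-1],[0,0,0,0,0,0,-1],[0,0,0,0,0,0,-1],[0,0,0,0,0,0,-1],[0,0,0,0,0,0,-1]]
  ],
  "squeeze": 40
}}

```text
t: 6.42
eef_pos: [0.6063, 0.157, 0.1924]
ee_rot: [-3.142, 0.0, -2.745]
force: [-0.8, -0.6, 2.8]
width: 0.0119
```

{"name": "carry_out", "arguments": {
  "targets": [
    [[0,0,0,0,0,-0.2,-1],[0,0,0,0,0,-0.5,-1],[0,0,0,0,0,-1,-1],[0,0,0,0,0,-1,-1],[0,0,0,0,0,-1,-1],[0,0,0,0,0,-0.6,-1],[0,0,0,0,0,0,-1],[0,0,0,0,0,0,-1]]
  ]
}}

```text
t: 7.42
eef_pos: [0.6058, 0.1568, 0.2988]
ee_rot: [3.141, -0.001, -2.745]
force: [-0.1, 0.5, -1.8]
width: 0.0115
```

Run:
```python
from plan import *
p,d=grab("side",2);
cv2.imwrite("pics/side2c.png",cv2.resize(p[180:340,200:400],None,fx=4,fy=3.7)[:,:,::-1])
s=arm.get_state();print(s["t"],s["eef_pos"],s["ee_rot"],s["force"],s["moment"])
x,y,z=fr(); foot=O-[0,0,.0003]-.0037*x-.001*y+.050*z
Rt=tilt(); gp=foot+.0331*z
print("foot",foot,"tcp",gp+G*z)
print(delta(Rt,gp,s), (gp+G*z-s["eef_pos"]))
```

```text
7.475 [0.606 0.157 0.299] [-3.142 -0.002 -2.745] [-0.349  0.149 -0.873] [-0.047 -0.04   0.019]
foot [ 0.597 -0.151  0.099] tcp [ 0.531 -0.16   0.279]
(array([ 0.328, -2.52 ,  1.855]), array([  7.656, -10.519,   0.776]), array([  4.651, -12.142,  -0.897])) [-0.075 -0.317 -0.019]
```

View pics/side2c.png

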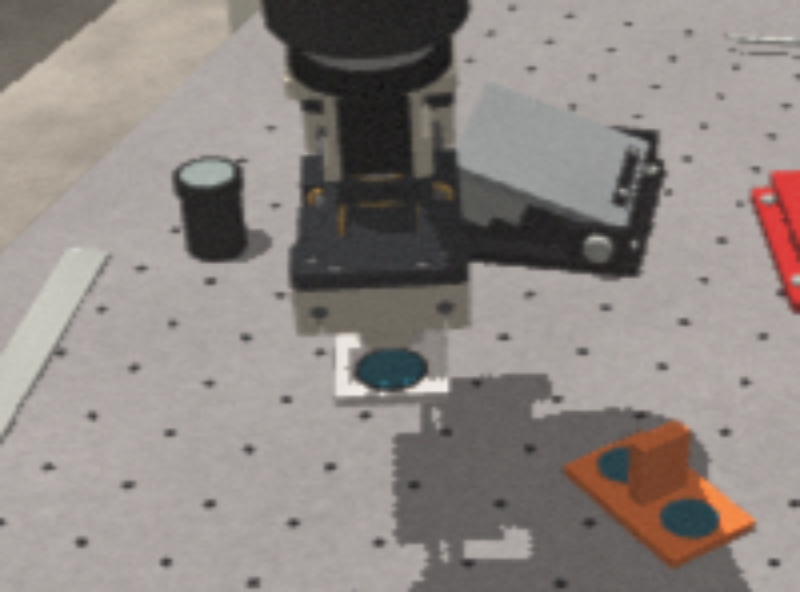

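{"name": "carry_out", "arguments": {
  "targets": [
    [[0.08,-0.63,0.46,0,0,-0.3,-1],[0.08,-0.63,0.46,0,-0.4,0,-1],[0.08,-0.63,0.46,0,-0.7,0,-1],[0.09,-0.63,0.47,0.3,-1,0,-1],[0,0,0,0.4,-1,0,-1],[0,0,0,0.4,-1,0,-1],[0,0,0,0.4,-1,0,-1],[0,0,0,0.4,-1,0,-1],[0,0,0,0.4,-1,0,-1],[0,0,0,0.4,-1,0,-1],[0,0,0,0,0,0,-1]]
  ]
}}

```text
t: 8.85
eef_pos: [0.5757, -0.053, 0.2835]
ee_rot: [3.141, 0.351, -3.008]
force: [0.9, 0.1, -1.9]
width: 0.0119
```

Run:
```python
from plan import *
s=arm.get_state();print(s["t"],s["eef_pos"],s["ee_rot"],s["q"])
x,y,z=fr(); foot=O-[0,0,.0003]-.0037*x-.001*y+.050*z
print(delta(tilt(),foot+.0331*z,s))
```

```text
8.85 [ 0.576 -0.053  0.283] [ 3.141  0.351 -3.008] [ 0.26   0.223 -0.563  0.102 -0.438 -1.783]
(array([-0.002, -0.008, -0.012]), array([ 2.257, -3.993, -0.657]), array([ 2.263, -3.989, -0.66 ]))
```

{"name": "carry_out", "arguments": {
  "targets": [
    [[0,0,0,0.5,-0.8,0,-1],[0,0,0,0.5,-0.8,-0.2,-1],[0,0,0,0.5,-0.8,-0.2,-1],[0,0,0,0.4,-0.8,-0.2,-1],[0,0,0,0.3,-0.6,-0.1,-1],[0,0,0,0.1,-0.2,0,-1],[0,0,0,0,0,0,-1],[0,0,0,0,0,0,-1]]
  ]
}}

```text
t: 9.85
eef_pos: [0.5309, -0.1582, 0.2811]
ee_rot: [3.141, 0.353, -3.005]
force: [0.1, 0.7, -2.2]
width: 0.0118
```

Run:
```python
from plan import *
s=arm.get_state();print(s["t"],s["eef_pos"],s["ee_rot"],s["q"],s["force"],s["moment"])
x,y,z=fr(); foot=O-[0,0,.0003]-.0037*x-.001*y+.050*z
print(delta(tilt(),foot+.0331*z,s))
p,d=grab("side",3); t,e=grab("top",3)
cv2.imwrite("pics/c3.png",np.hstack([cv2.resize(p[140:270,270:400],(400,400)),cv2.resize(t[170:290,320:440],(400,400))])[:,:,::-1])
```

```text
9.85 [ 0.531 -0.158  0.281] [ 3.141  0.353 -3.005] [ 0.052  0.197 -0.539 -0.063 -0.484 -1.436] [ 0.078  0.722 -2.247] [-0.18   1.366 -0.015]
(array([0.005, 0.01 , 0.008]), array([ 0.03 , -0.059,  0.059]), array([ 0.03 , -0.059,  0.059]))
```

View pics/c3.png

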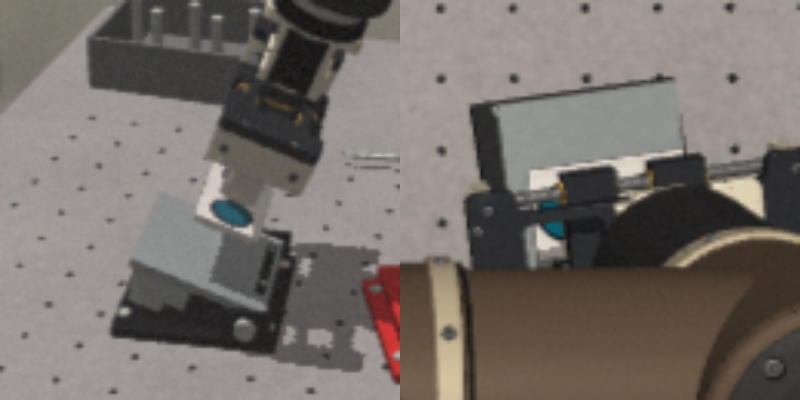

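```bash
cat > ov.py <<'E'
from plan import *
import sys
k=sys.argv[1]; fd=float(sys.argv[2]) if len(sys.argv)>2 else .0331
s=arm.get_state();R=Rst(s).as_matrix();p=np.array(s["eef_pos"])
foot=p+R@[0,0,G+fd]
out=[]
for nm,(r0,r1,c0,c1) in(("side",(150,260,280,390)),("top",(180,270,335,425))):
    a,d=load(nm,k); f=400/(r1-r0); im=cv2.resize(a[r0:r1,c0:c1],(400,400),interpolation=2)
    for h,col in((8,(255,255,0)),(0,(255,0,0))):
        C=np.array([[sx*28,sy*48,-h] for sx,sy in((1,1),(1,-1),(-1,-1),(-1,1))])/1e3
        q=((proj(nm,foot+C@R.T)-[c0,r0]+.5)*f).astype(int); cv2.polylines(im,[q],True,col,1)
    out.append(im)
cv2.imwrite(f"pics/ov{k}.png",np.hstack(out)[:,:,::-1])
E
python3 ov.py 3
python3 - <<'E'
from meas import *
from plan import Rst,G
s=arm.get_state();R=Rst(s).as_matrix();p=np.array(s["eef_pos"])
for nm,(r0,r1,c0,c1) in(("side",(185,225,325,370)),("top",(205,245,360,425))):
    a,d=load(nm,3);P=cloud(nm,d);a=a.astype(int);w=np.zeros((480,640),bool);w[r0:r1,c0:c1]=1
    L=(P-p)@R-[0,0,G+.0331]; L*=1000  # tool frame, z<0 = above foot
    m=w&(L[...,2]>-13)&(L[...,2]<3)&(abs(L[...,0])<34)&(abs(L[...,1])<54)
    q=L[m]; print(nm,m.sum(), "x",q[:,0].min(),q[:,0].max(),"y",q[:,1].min(),q[:,1].max())
    mm=m&((a[...,0]>150)|(a[...,1]-a[...,0]>20)); q=L[mm]
    if len(q)>10:
        A=np.c_[q[:,:2],np.ones(len(q))];
        k=np.ones(len(q),bool)
        for _ in range(5):
            f=np.linalg.lstsq(A[k],q[k,2],rcond=None)[0]; r=q[:,2]-A@f; k=abs(r)<1.5
        print(" plane dz/dx,dz/dy,z0",f,k.sum(),r[k].std(),"pct x",np.percentile(q[k,0],[1,99]),"y",np.percentile(q[k,1],[1,99]))
E
```

```text
side 335 x -28.264990837643136 27.38733925382472 y -38.13937786626155 50.9825406789125
 plane dz/dx,dz/dy,z0 [-0.002 -0.005 -8.8  ] 134 0.7163563749393995 pct x [-27.635  18.442] y [-33.286  49.798]
top 242 x -27.808864402175743 23.426838903715797 y -46.603710054092815 48.22805741762367
 plane dz/dx,dz/dy,z0 [ 0.008 -0.021 -8.157] 118 0.8024203714376003 pct x [-27.292  21.216] y [-40.553  46.573]
```

View pics/ov3.png

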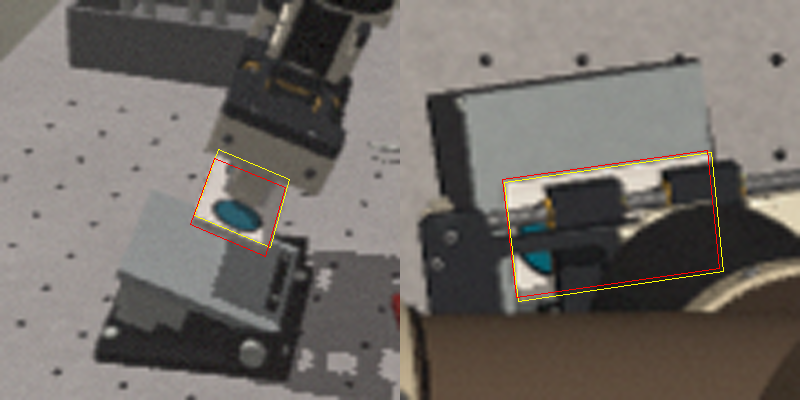

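{"name": "carry_out", "arguments": {
  "targets": [
    [[0,0,0,0,-0.06,0.3,-1],[0,0,0,0,0,0.4,-1],[0,0,0,0,0,0.4,-1],[0,0,0,0,0,0.4,-1],[0,0,0,0,0,0.2,-1],[0,0,0,0,0,0.1,-1],[0,0,0,0,0,0.05,-1],[0,0,0,0,0,0,-1],[0,0,0,0,0,0,-1],[0,0,0,0,0,0,-1]]
  ]
}}

```text
t: 11.2
eef_pos: [0.5467, -0.158, 0.2382]
ee_rot: [3.141, 0.354, -3.006]
force: [-0.4, -0.5, -1.0]
width: 0.0115
```

```bash
cat > st.py <<'E'
from plan import *
s=arm.get_state(); x,y,z=fr(); f=np.array(s["force"]);R=Rst(s).as_matrix();p=np.array(s["eef_pos"])
so=O-[0,0,.0003]-.0477*x-.001*y
foot=p+R@[0,0,G+.0331]-so
print("t",s["t"],"F x,y,z platen",f@x,f@y,f@z,"M tool",R.T@s["moment"],"foot rel stop mm",1e3*np.array([foot@x,foot@y,foot@z]),"turn err",delta(tilt(),p,s)[0], "w",s["width"])
E
python3 st.py
python3 - <<'E'
from h import *
grab("side",4);grab("top",4)
E
python3 ov.py 4; python3 st.py
```

```text
t 11.2 F x,y,z platen -0.745687768211533 -0.4222824296912678 -0.827157890592772 M tool [0.004 1.376 0.057] foot rel stop mm [45.113 -0.389  5.737] turn err [0.004 0.015 0.004] w 0.011504374951667234
t 11.3 F x,y,z platen -1.0003697971638907 -0.3042285673904921 -1.7095073099946705 M tool [0.017 1.368 0.002] foot rel stop mm [45.04  -0.401  5.661] turn err [0.004 0.014 0.004] w 0.011705106962598827
```

View pics/ov4.png

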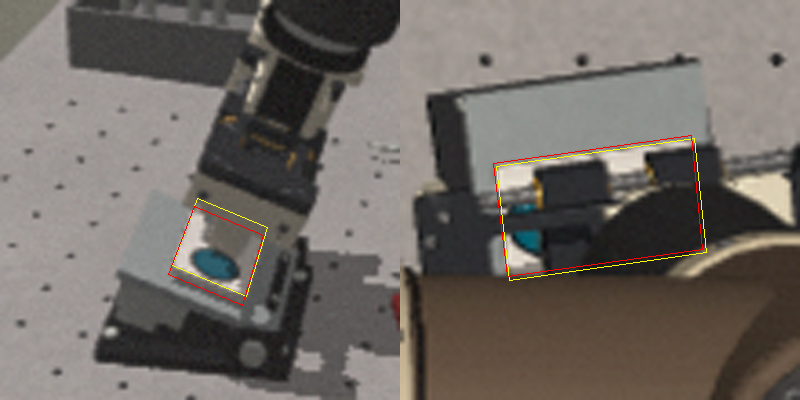

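{"name": "carry_out", "arguments": {
  "targets": [
    [[0,0,0,0,0,0.05,-1],[0,0,0,0,0,0.05,-1],[0,0,0,0,0,0.04,-1],[0,0,0,0,0,0.02,-1],[0,0,0,0,0,0,-1],[0,0,0,0,0,0,-1]]
  ]
}}

```text
t: 12.05
eef_pos: [0.5481, -0.1578, 0.2342]
ee_rot: [3.141, 0.354, -3.006]
force: [1.0, 0.5, -1.7]
width: 0.0118
```

```bash
python3 st.py
```

```text
t 12.05 F x,y,z platen 0.46293179229853865 0.38265897020328876 -1.954216914876016 M tool [-0.015  1.386  0.02 ] foot rel stop mm [44.998 -0.373  1.518] turn err [0.004 0.013 0.004] w 0.011779046814906186
```

{"name": "carry_out", "arguments": {
  "targets": [
    [[0,0,0,0,0,0.02,-1],[0,0,0,0,0,0,-1],[0,0,0,0,0,0,-1]]
  ]
}}

```text
t: 12.42
eef_pos: [0.5483, -0.1578, 0.2337]
ee_rot: [3.141, 0.354, -3.006]
force: [0.1, -0.5, -1.4]
width: 0.0122
```

```bash
python3 st.py
```

```text
t 12.425 F x,y,z platen -0.4773232567773057 -0.4619221419882352 -1.3231270312222987 M tool [-0.019  1.311 -0.028] foot rel stop mm [44.977 -0.38   1.023] turn err [0.004 0.013 0.004] w 0.012169684100977156
```

{"name": "carry_out", "arguments": {
  "targets": [
    [[0,0,0,0,0,0.02,-1],[0,0,0,0,0,0,-1],[0,0,0,0,0,0,-1]]
  ]
}}

```text
t: 12.8
eef_pos: [0.5484, -0.1578, 0.2332]
ee_rot: [3.141, 0.354, -3.006]
force: [0.1, 0.2, -2.0]
width: 0.0115
```

```bash
python3 st.py
```

```text
t 12.8 F x,y,z platen -0.5441433422797868 0.20710261490238854 -1.9152431533946452 M tool [-0.027  1.397 -0.029] foot rel stop mm [44.96  -0.363  0.499] turn err [0.004 0.012 0.004] w 0.011495205998730272
```

{"name": "carry_out", "arguments": {
  "targets": [
    [[0,0,0,0,0,0.02,-1],[0,0,0,0,0,0,-1],[0,0,0,0,0,0,-1]]
  ]
}}

```text
t: 13.18
eef_pos: [0.5486, -0.1578, 0.2327]
ee_rot: [3.141, 0.354, -3.006]
force: [0.6, 0.7, -0.9]
width: 0.0118
```

```bash
python3 st.py
```

```text
t 13.175 F x,y,z platen 0.29701518820524564 0.6106872901535539 -1.0744158073856458 M tool [0.002 1.314 0.007] foot rel stop mm [44.988 -0.363 -0.005] turn err [0.004 0.013 0.004] w 0.011778863304197387
```

{"name": "carry_out", "arguments": {
  "targets": [
    [[0,0,0,0,0,0.01,-1],[0,0,0,0,0,0,-1],[0,0,0,0,0,0,-1]]
  ]
}}

```text
t: 13.55
eef_pos: [0.5486, -0.1578, 0.2327]
ee_rot: [3.141, 0.354, -3.006]
force: [-3.0, 0.4, 4.0]
width: 0.0119
```

```bash
python3 st.py
```

```text
t 13.55 F x,y,z platen -1.397643693236077 0.8431174105547012 4.740997776340935 M tool [-0.366  1.678 -0.012] foot rel stop mm [44.928 -0.399 -0.048] turn err [0.004 0.013 0.004] w 0.011938095771409613
```

{"name": "carry_out", "arguments": {
  "targets": [
    [[0,0,0,0,0,0.01,-1],[0,0,0,0,0,0,-1],[0,0,0,0,0,0,-1]]
  ]
}}

```text
t: 13.92
eef_pos: [0.5486, -0.1578, 0.2326]
ee_rot: [3.141, 0.354, -3.006]
force: [-5.8, 0.7, 6.2]
width: 0.0119
```

```bash
python3 st.py
```

```text
t 13.925 F x,y,z platen -3.129987201057061 1.5137526438846634 7.723020900513847 M tool [-0.562  1.959  0.049] foot rel stop mm [44.929 -0.364 -0.123] turn err [0.004 0.013 0.004] w 0.01185003391532442
```

```bash
cat > st.py <<'E'
from plan import *
B=dict(f=np.array([-.4,0,-1.5]),m=np.array([-.01,1.36,.01]))
F=[];M=[];x,y,z=fr()
for i in range(6):
    s=arm.get_state();R=Rst(s).as_matrix();F.append([np.dot(s["force"],v) for v in(x,y,z)]);M.append(R.T@s["moment"])
    if i<5: arm.grab_frame("side")
f=np.mean(F,0)-B["f"];m=np.mean(M,0)-B["m"];p=np.array(s["eef_pos"])
so=O-[0,0,.0003]-.0477*x-.001*y
foot=p+R@[0,0,G+.0331]-so
rz=G+.0331; ft=np.array([-f[0],f[1],-f[2]])
ry=(m[0]+rz*ft[1])/ft[2]; rx=(rz*ft[0]-m[1])/ft[2]
print("t",s["t"],"F platen",f,"M tool",m,"CoP tool mm x(down),y",1e3*rx,1e3*ry,"foot rel stop",1e3*np.array([foot@x,foot@y,foot@z]),"turn err",delta(tilt(),p,s)[0], "w",s["width"])
E
python3 st.py
```

```text
t 14.175 F platen [-2.545  1.538  9.418] M tool [-0.571  0.59  -0.02 ] CoP tool mm x(down),y 10.673894469620333 29.237470292713795 foot rel stop [44.965 -0.371 -0.073] turn err [0.004 0.014 0.004] w 0.01152682000876095
```

{"name": "carry_out", "arguments": {
  "targets": [
    [[-0.03,0,0,0,-0.03,0,-1],[0,0,0,0,0,0,-1],[0,0,0,0,0,0,-1]]
  ]
}}

```text
t: 14.55
eef_pos: [0.5487, -0.1585, 0.2327]
ee_rot: [3.137, 0.354, -3.006]
force: [-6.0, 2.7, 7.1]
width: 0.012
```

```bash
python3 st.py
```

```text
t 14.8 F platen [-2.514  2.368 10.205] M tool [-0.39   0.7    0.033] CoP tool mm x(down),y 21.146691257494577 -6.44916424981912 foot rel stop [45.019 -0.324  0.011] turn err [0.034 0.014 0.005] w 0.01193619606503168
```

{"name": "carry_out", "arguments": {
  "targets": [
    [[0,0.03,0,-0.03,0,0,-1],[0,0,0,0,0,0,-1],[0,0,0,0,0,0,-1]]
  ]
}}

```text
t: 15.18
eef_pos: [0.5494, -0.1584, 0.2331]
ee_rot: [3.137, 0.35, -3.006]
force: [-6.8, 1.8, 8.3]
width: 0.0122
```

```bash
python3 st.py
```

```text
t 15.425 F platen [-2.598  2.562 10.967] M tool [-0.47   0.708 -0.007] CoP tool mm x(down),y 18.971021915140387 -2.1337970673201054 foot rel stop [44.964 -0.321  0.07 ] turn err [ 0.034 -0.015  0.004] w 0.011804074156322964
```

{"name": "carry_out", "arguments": {
  "targets": [
    [[0,0,0,0.02,0,0,-1],[0,0,0,0.03,0,0,-1],[0,0,0,0.03,0,0,-1],[0,0,0,0.03,0,0,-1],[0,0,0,0.03,0,0,-1],[0,0,0,0.02,0,0,-1],[0,0,0,0,0,0,-1]]
  ]
}}

```text
t: 16.3
eef_pos: [0.5469, -0.159, 0.2321]
ee_rot: [3.138, 0.353, -3.005]
force: [1.6, 0.1, 5.1]
width: 0.0118
```

```bash
python3 st.py
```

```text
t 16.55 F platen [ 2.968 -0.168  6.647] M tool [ 0.379 -1.4   -0.138] CoP tool mm x(down),y -124.64783133198833 -52.198859756852286 foot rel stop [42.811 -0.694 -0.008] turn err [0.029 0.004 0.009] w 0.0117985745459439
```

```bash
python3 - <<'E'
from h import *
grab("side",5);grab("top",5)
E
python3 ov.py 5; python3 st.py
```

```text
t 16.9 F platen [ 3.188 -0.501  6.406] M tool [ 0.36  -1.406 -0.171] CoP tool mm x(down),y -123.81215010560976 -41.20307051017089 foot rel stop [42.785 -0.691  0.008] turn err [0.029 0.004 0.01 ] w 0.011788878008141388
```

View pics/ov5.png

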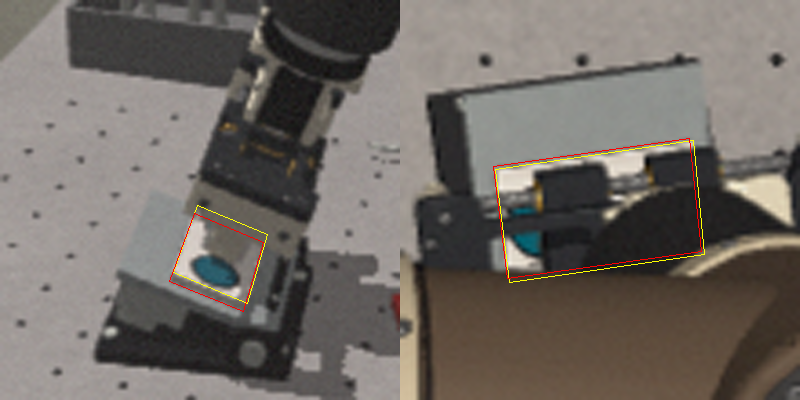

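View pics/side5.png

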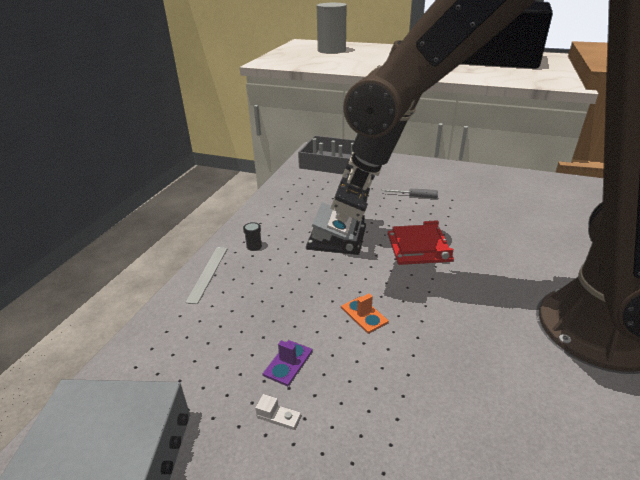

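View pics/top5.png

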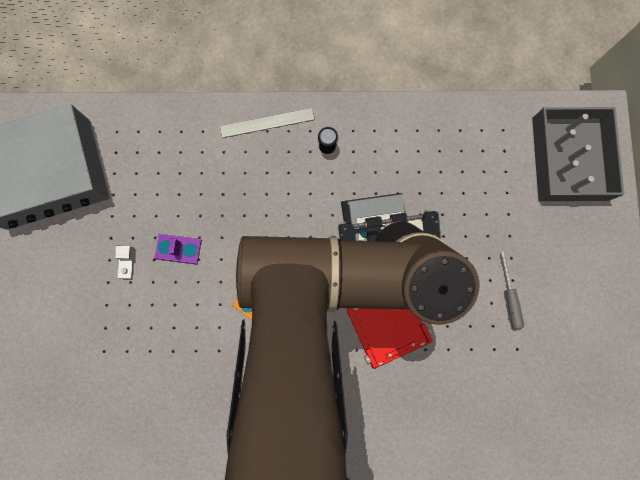

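{"name": "carry_out", "arguments": {
  "targets": [
    [[0.03,-0.03,0,0.03,0.03,0,-1],[0,0,0,0,0,0,-1],[0,0,0,0,0,0,-1]]
  ]
}}

```text
t: 17.27
eef_pos: [0.5457, -0.1584, 0.2315]
ee_rot: [-3.141, 0.356, -3.006]
force: [0.7, -0.8, 6.0]
width: 0.0112
```

```bash
sed -i 's/^rz=.*ft=/L=.36; ft=/; s/rz\*ft/L*ft/g' st.py; sed -i 's/rz=G+.0331; //' st.py; grep -n "L=\|ft" st.py; sed -i 's/range(6)/range(4)/;s/i<5/i<3/' st.py; python3 st.py
```

```text
10:L=.36; ft=np.array([-f[0],f[1],-f[2]])
11:ry=(m[0]+L*ft[1])/ft[2]; rx=(L*ft[0]-m[1])/ft[2]
t 17.425 F platen [ 3.312 -0.879  7.117] M tool [ 0.158 -1.134  0.025] CoP tool mm x(down),y 8.22236344547729 22.18669979452515 foot rel stop [42.255 -0.674 -0.074] turn err [0.    0.028 0.005] w 0.012047949415148878
```

{"name": "carry_out", "arguments": {
  "targets": [
    [[-0.01,0,0,0.03,0,0,-1],[0,0,0,0.03,0,0,-1],[0,0,0,0.03,0,0,-1],[0,0,0,0.03,0,0,-1],[0,0,0,0.03,0,0,-1],[0,0,0,0,0,0,-1]]
  ]
}}

```text
t: 18.18
eef_pos: [0.5423, -0.1588, 0.2303]
ee_rot: [3.141, 0.356, -3.006]
force: [1.0, 0.5, 6.2]
width: 0.0116
```

```bash
python3 st.py
```

```text
t 18.325 F platen [3.572 0.123 6.967] M tool [ 0.126 -1.178 -0.031] CoP tool mm x(down),y 15.447033588116632 -24.419215917963378 foot rel stop [38.566 -0.339 -0.11 ] turn err [0.01  0.028 0.007] w 0.011979181810539018
```

{"name": "carry_out", "arguments": {
  "targets": [
    [[0,0,0,0.03,0,0,-1],[0,0,0,0.04,0,0,-1],[0,0,0,0.04,0,0,-1],[0,0,0,0.04,0,0,-1],[0,0,0,0.04,0,0,-1],[0,0,0,0.03,0,0,-1],[0,0,0,0.02,0,0,-1],[0,0,0,0,0,0,-1]]
  ]
}}

```text
t: 19.32
eef_pos: [0.5367, -0.1595, 0.2282]
ee_rot: [3.14, 0.356, -3.006]
force: [1.4, 1.0, 6.6]
width: 0.0117
```

```bash
python3 st.py
```

```text
t 19.475 F platen [3.211 0.478 7.348] M tool [ 0.058 -1.218 -0.029] CoP tool mm x(down),y -8.42913787963148 -31.349976504639823 foot rel stop [32.54  -0.339 -0.121] turn err [0.01  0.028 0.007] w 0.011670282065946403
```

{"name": "carry_out", "arguments": {
  "targets": [
    [[0.005,0,0,0.02,0.005,0,-1],[0,0,0,0.02,0,0,-1],[0,0,0,0.02,0,0,-1],[0,0,0,0.02,0,0,-1],[0,0,0,0.02,0,0,-1],[0,0,0,0,0,0,-1]]
  ]
}}

```text
t: 20.23
eef_pos: [0.5345, -0.1597, 0.2274]
ee_rot: [3.141, 0.356, -3.006]
force: [1.7, -0.3, 5.7]
width: 0.0115
```

```bash
python3 st.py
```

```text
t 20.375 F platen [ 3.866 -0.079  6.809] M tool [ 0.022 -1.316 -0.006] CoP tool mm x(down),y 11.051656611267333 0.9235282573625943 foot rel stop [30.257 -0.381 -0.128] turn err [0.005 0.03  0.007] w 0.011956877285483931
```

{"name": "carry_out", "arguments": {
  "targets": [
    [[0,0,0,0.02,0,0,-1],[0,0,0,0.02,0,0,-1],[0,0,0,0,0,0,-1]]
  ]
}}

```text
t: 20.75
eef_pos: [0.5336, -0.1598, 0.2271]
ee_rot: [3.141, 0.356, -3.006]
force: [0.8, 0.5, 5.7]
width: 0.0118
```

```bash
python3 st.py
```

```text
t 20.9 F platen [3.564 0.127 6.539] M tool [ 0.037 -1.334 -0.001] CoP tool mm x(down),y -7.835220511401137 -12.623654822739914 foot rel stop [29.272 -0.369 -0.113] turn err [0.005 0.03  0.007] w 0.011364170216469047
```

{"name": "carry_out", "arguments": {
  "targets": [
    [[0,0,0,0.02,0,0,-1],[0,0,0,0.01,0,0,-1],[0,0,0,0,0,0,-1]]
  ]
}}

```text
t: 21.28
eef_pos: [0.533, -0.1599, 0.2268]
ee_rot: [3.141, 0.356, -3.006]
force: [1.7, 0.1, 6.1]
width: 0.0122
```

```bash
python3 st.py
```

```text
t 21.425 F platen [4.242 0.322 6.263] M tool [-0.    -1.456 -0.032] CoP tool mm x(down),y 11.390010960690454 -18.44010973013683 foot rel stop [28.663 -0.353 -0.134] turn err [0.005 0.032 0.007] w 0.011741491883881355
```

{"name": "carry_out", "arguments": {
  "targets": [
    [[0,0,0,0.02,0,0,-1],[0,0,0,0,0,0,-1]]
  ]
}}

```text
t: 21.68
eef_pos: [0.5329, -0.1599, 0.2268]
ee_rot: [3.141, 0.357, -3.005]
force: [2.9, 0.2, 5.3]
width: 0.0112
```

```bash
python3 st.py
```

```text
t 21.825 F platen [4.754 0.179 4.975] M tool [ 0.01  -1.83  -0.046] CoP tool mm x(down),y -23.77759846231268 -14.96376354478098 foot rel stop [28.644 -0.343 -0.094] turn err [0.004 0.037 0.009] w 0.011815936215991755
```

{"name": "carry_out", "arguments": {
  "targets": [
    [[0,0,0,0.02,0,0,-1],[0,0,0,0,0,0,-1]]
  ]
}}

```text
t: 22.08
eef_pos: [0.5326, -0.1599, 0.2268]
ee_rot: [3.142, 0.358, -3.005]
force: [5.8, 0.7, 5.0]
width: 0.0117
```

```bash
python3 st.py
```

```text
t 22.225 F platen [ 7.275 -0.32   4.283] M tool [-0.007 -2.738 -0.025] CoP tool mm x(down),y -27.851247449726856 28.548180254888724 foot rel stop [28.609 -0.377 -0.052] turn err [0.004 0.042 0.01 ] w 0.011898247696830807
```

{"name": "carry_out", "arguments": {
  "targets": [
    [[0,0,0,0,0,0.01,-1],[0,0,0,0,0,0,-1],[0,0,0,0,0,0,-1]]
  ]
}}

```text
t: 22.6
eef_pos: [0.5327, -0.1599, 0.2268]
ee_rot: [3.142, 0.358, -3.005]
force: [3.8, 1.9, 8.1]
width: 0.0118
```

```bash
python3 st.py
```

```text
t 22.75 F platen [7.083 0.944 7.09 ] M tool [-0.239 -2.479  0.014] CoP tool mm x(down),y 10.013934791307607 -14.194853042997641 foot rel stop [28.651 -0.379 -0.081] turn err [0.004 0.043 0.01 ] w 0.011844896773149994
```

{"name": "carry_out", "arguments": {
  "targets": [
    [[0,0,0,0,0,0.012,-1],[0,0,0,0,0,0,-1],[0,0,0,0,0,0,-1]]
  ]
}}

```text
t: 23.12
eef_pos: [0.5327, -0.1599, 0.2267]
ee_rot: [3.142, 0.358, -3.005]
force: [2.3, 1.1, 11.2]
width: 0.0121
```

```bash
python3 st.py
python3 - <<'E'
from h import *
grab("side",6);grab("top",6)
E
python3 ov.py 6
python3 - <<'E'
from meas import *
from plan import Rst,G
s=arm.get_state();R=Rst(s).as_matrix();p=np.array(s["eef_pos"]); print(s["q"])
for nm,(r0,r1,c0,c1) in(("side",(200,240,325,365)),("top",(205,260,350,425))):
    a,d=load(nm,6);P=cloud(nm,d);a=a.astype(int);w=np.zeros((480,640),bool);w[r0:r1,c0:c1]=1
    L=((P-p)@R-[0,0,G+.0331])*1000
    m=w&(L[...,2]>-13)&(L[...,2]<-4)&(abs(L[...,0])<34)&(abs(L[...,1])<54)&((a[...,0]>150)|(a[...,1]-a[...,0]>20)); q=L[m]
    A=np.c_[q[:,:2],np.ones(len(q))];k=np.ones(len(q),bool)
    for _ in range(5):
        f=np.linalg.lstsq(A[k],q[k,2],rcond=None)[0]; r=q[:,2]-A@f; k=abs(r)<1.5
    print(nm," plane",f,k.sum(),"x",np.percentile(q[k,0],[1,99]),"y",np.percentile(q[k,1],[1,99]))
E
```

```text
t 23.275 F platen [ 6.088  1.275 11.265] M tool [-0.443 -2.231 -0.015] CoP tool mm x(down),y -3.5179595325289417 -1.3717423221684921 foot rel stop [28.66  -0.379 -0.112] turn err [0.004 0.043 0.011] w 0.011794889825755524
[ 0.047  0.28  -0.582 -0.091 -0.354 -1.402]
side  plane [-0.032  0.014 -9.872] 108 x [-28.202  21.621] y [-24.234  48.952]
top  plane [ -0.05    0.016 -10.093] 116 x [-27.477  20.597] y [-40.169  47.65 ]
```

View pics/ov6.png

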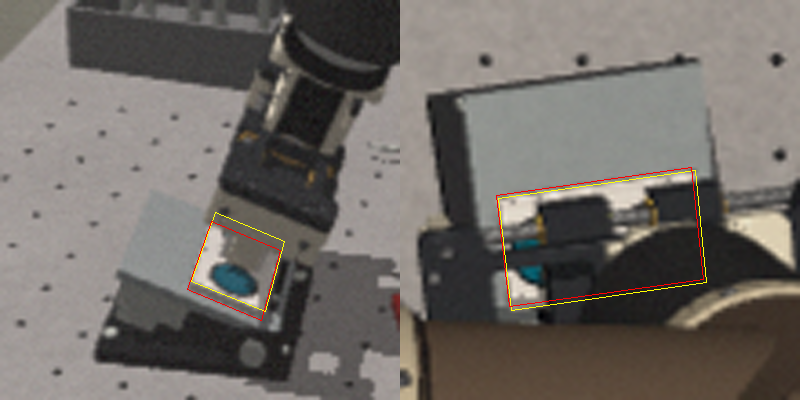

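```bash
cat > pt.py <<'E'
from meas import *
from plan import *
import sys
x,y,z=fr(); so=O-[0,0,.0003]-.0477*x-.001*y
for k in sys.argv[1:]:
  for nm in("side","top"):
    a,d=load(nm,k);P=cloud(nm,d);a=a.astype(int);R,Gc,B=a[...,0],a[...,1],a[...,2]
    L=(P-so)*1000; L=np.stack([L@x,L@y,L@z],-1)
    w=np.zeros((480,640),bool);w[180:270,320:430]=1
    def pf(m,tag):
        q=L[m];A=np.c_[q[:,:2]-[28,0],np.ones(len(q))];kk=abs(q[:,2]-np.median(q[:,2]))<2.5
        for _ in range(6):
            f=np.linalg.lstsq(A[kk],q[kk,2],rcond=None)[0]; r=q[:,2]-A@f; kk=abs(r)<1.5
        print(k,nm,tag,f,kk.sum(),"x",np.percentile(q[kk,0],[1,99]),"y",np.percentile(q[kk,1],[1,99]))
    white=(R>150)|(Gc-R>25)
    white=cv2.erode(white.astype(np.uint8),np.ones((2,2)))>0
    pf(w&white&(L[...,2]>5)&(L[...,2]<20)&(L[...,0]>-5)&(L[...,0]<80)&(abs(L[...,1])<52),"cell")
    pf(w&(abs(R-Gc)<16)&(R>70)&(R<150)&(abs(L[...,2])<4)&(L[...,0]>5)&(L[...,0]<102)&(abs(L[...,1])<52),"platen")
E
python3 pt.py 4 5 6
```

```text
4 side cell [-0.028  0.005 15.596] 69 x [31.776 70.704] y [-22.547  47.278]
4 side platen [ 0.005 -0.003  0.315] 259 x [  5.311 100.649] y [-48.818  51.015]
4 top cell [ 0.04   0.006 13.623] 45 x [24.846 70.391] y [-22.302  45.008]
4 top platen [-0.001 -0.     1.118] 418 x [ 27.302 101.347] y [-51.495  51.561]
5 side cell [-0.016  0.012  9.284] 76 x [22.843 68.72 ] y [-22.543  46.656]
5 side platen [0.004 0.004 0.36 ] 239 x [  5.514 100.655] y [-48.264  51.856]
5 top cell [-0.015  0.022  9.139] 51 x [22.967 67.825] y [-23.108  45.418]
5 top platen [-0.001 -0.003  0.724] 439 x [ 28.048 101.629] y [-51.102  51.65 ]
6 side cell [0.006 0.013 9.043] 62 x [ 7.533 54.049] y [-22.076  48.51 ]
6 side platen [0.006 0.007 0.395] 272 x [ 10.687 101.196] y [-49.295  51.404]
6 top cell [-0.043 -0.019 10.076] 64 x [ 7.556 53.925] y [-41.218  45.709]
6 top platen [0.004 0.006 0.425] 610 x [ 17.256 101.437] y [-51.41   51.152]
```

```bash
python3 - <<'E'
from h import *
for nm in("side","top"):
    D=[];I=[]
    for i in range(10):
        p,d=arm.grab_frame(nm); D.append(d);I.append(p)
    np.save(f"pics/{nm}7.npy",np.median(D,0)); np.save(f"pics/{nm}7rgb.npy",np.median(I,0).astype(np.uint8))
    print(np.std(D,0)[200:240,330:400].mean())
E
python3 pt.py 7; python3 st.py
python3 - <<'E'
from meas import *
from plan import *
x,y,z=fr(); so=O-[0,0,.0003]-.0477*x-.001*y
a,d=load("side",7);P=cloud("side",d);L=(P-so)*1000; L=np.stack([L@x,L@y,L@z],-1)
m=np.zeros((480,640),bool);m[200:240,325:370]=1
m&=(abs(L[...,2]-8.5)<5)&(abs(L[...,1])<50)&(L[...,0]>-2)&(L[...,0]<58)
for lo in range(-2,58,5):
    k=m&(L[...,0]>=lo)&(L[...,0]<lo+5)&(L[...,1]>12); 
    if k.sum(): print(lo,k.sum(),np.median(L[k][:,2]),L[k][:,1].min(),L[k][:,1].max())
E
```

```text
0.015240582
0.013327931
7 side cell [-0.023  0.003  9.102] 93 x [ 8.21  54.137] y [-22.801  47.023]
7 side platen [0.001 0.002 0.621] 357 x [ 13.145 100.622] y [-51.493  51.636]
7 top cell [ 0.007 -0.     8.848] 108 x [ 6.895 53.799] y [-41.075  45.61 ]
7 top platen [0.006 0.002 0.564] 1023 x [ 18.004 101.56 ] y [-50.678  51.411]
t 24.525 F platen [ 6.35   1.092 11.243] M tool [-0.459 -2.225  0.009] CoP tool mm x(down),y 5.444582338117479 5.813481382941335 foot rel stop [28.679 -0.366 -0.115] turn err [0.004 0.044 0.011] w 0.011867635482030237
-2 13 7.973264897908426 14.346750210882394 48.31949652803507
3 18 8.304996328217964 12.807064010296928 48.18354876785303
8 18 8.519045151140734 15.541324260497825 48.291153813062564
13 17 8.770350531161418 14.068732719500028 48.4206079853711
18 19 9.251229828915228 13.199359627451125 48.75723864802225
23 19 9.079038629067332 14.283225117643925 48.85840424908863
28 18 9.154245993538595 12.150570679740278 48.347575689758585
33 18 9.178255299204519 14.789123041275666 47.85192057241959
38 18 9.153344288214939 13.216205806067476 48.24718033589535
43 20 8.75478578855472 12.417644989501218 48.845908914811716
48 18 8.426354620729597 15.541652625159841 49.441984132907606
53 17 8.303766828263008 12.937176348150688 49.34362209913673
```

{"name": "carry_out", "arguments": {
  "targets": [
    [[0,0,0,0.02,0,0,-1],[0,0,0,0,0,0,-1],[0,0,0,0,0,0,-1],[0,0,0,0,0,0,-1]]
  ]
}}

```text
t: 25.02
eef_pos: [0.5326, -0.1599, 0.2267]
ee_rot: [-3.141, 0.359, -3.005]
force: [2.7, 2.3, 11.1]
width: 0.0119
```

```bash
python3 st.py
```

```text
t 25.175 F platen [ 7.389  1.466 10.657] M tool [-0.479 -2.556 -0.01 ] CoP tool mm x(down),y 9.754596498852482 -4.544259092260368 foot rel stop [28.66  -0.385 -0.066] turn err [0.003 0.049 0.011] w 0.01182910053615229
```

Run:
```python
from station import arm
print(arm.job_done()); print(arm.get_state()["t"])
```

```text
the job is handed in; nothing more can be done
None
the job is handed in; nothing more can be done
```

I gripped the silver filter cell by its fin with 40 N and tilted it to the platen, which I measured at about 0.352 rad. I laid it flush about 17 mm uphill of the stop bar, within about 0.5 mm of the bar's centre. Then I slid it gently downhill until it seated, and handed the job in at about 25 s, still gripping and pressing. I saw no sign of touching the stage's settings or anything else on the bench, but took no dedicated last picture to check that.

**Last checks:**
- **Seating:** the cell stopped about 28.6 mm uphill of the stop's origin, against 28 mm nominal. It stayed there through two further downhill nudges while the uphill reaction rose to about 7 N, well under the 25 N limit.
- **Press:** about 10.7 N normal to the platen.
- **Grip:** the jaw opening held at 11.8 mm on the 12 mm fin.
- **Squareness:** the tool's heading was within about 1.5 mrad of the platen's.
- **Flushness:** depth averaged over 10 frames put the cell's top 8.3–8.5 mm above the platen, against a true 8 mm, with a relative tilt of 0.024 rad or less.

**What disagreed:**
- **Pressure centre:** the wrist moment only made sense with a lever of about 0.36 m, not the distance to the TCP. One early small roll correction was therefore wrong, and I undid it. The final pressure-centre readings are near the cell's middle, but only to about ±15 mm.
- **Single-frame tilt:** one earlier single frame suggested a tilt of about 0.04 rad. The averaged frames did not bear it out.
- **Tool pitch:** under load the tool sat about 7 mrad steeper than the measured platen slope.

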